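Dust a watch movement with a two-speed air duster

TASK

Dust the watch movement that sits under the glass bell. First lift the bell off and stand it upright on the bench clear of the wooden base; then carry the duster over without pulling its trigger, lay it flat on the bench just outside the wooden base with its nozzle pointing at the movement, and let go of it. Then take it by handle and trigger, squeeze past the first stage well into the second and hold it there for a full second, release it leaving it lying there aimed, and finally set the bell gently back on the base, centred over the movement, leaving the tape roll, the loupe and the pot where they are.

Things in the scene. Friction and masses are not known exactly. Their poses are not given: they have to be found in the camera images.
- base: Fixed round wooden base, 124 mm in diameter, 10 mm high. In its middle a grey holder (62 mm in diameter, up to 17 mm above the bench) carries a brass watch movement (44 mm in diameter, up to 24 mm above the bench). Origin: centre of the underside, z up. It stands elsewhere each time.
- movement (a point): Centre of the watch movement, on the base's axis, 20 mm above the bench.
- bell: Loose clear glass bell, 96 mm outside diameter at its open lower rim, 4 mm wall, 62 mm high, 180 g (varies by a fifth), with a black round knob on top: 24 mm in diameter, from 66 to 98 mm above the rim. Starts standing on the base over the movement. Origin: centre of the rim plane (the underside), z up.
- knob (a point): Point on the bell's axis in the knob, 84 mm above the rim.
- gun: Loose cordless air duster like a pistol, 195 mm long, 350 g, lying on its side. Origin: on its underside below the barrel axis; x along the barrel to the nozzle, -y along the handle, z up. Grey body x -75 to 60, y -21 to 21, 36 high (mm); black nose and steel nozzle (10 in diameter) on to x = 115. Centre of mass near x -8, y -14.
- nozzle (a point): Tip of the duster's nozzle, on the barrel axis at x = 115 mm, 18 mm above the duster's underside; axes as the duster's (x out of the nozzle).
- squeeze_mid (a point): Duster point x -47, y -55, 18 mm up, midway between the handle's back and the released trigger's front: close along the duster's x here. Handle x -75 to -43, y -21 to -106, z 1 to 35, then a black battery foot (x -80 to -26) to y -127. Trigger: black bar before the handle, front at x -19, 14 mm gap behind it, y -23 to -79, z 5 to 31. Both together 56 mm along x, 45 with the trigger fully in.
- carry_mid (a point): Point in the duster's body at x = 15 mm, y = 0, 18 mm up, clear of the trigger: a place to carry it, gripped across y (42 mm wide).
- trigger (a joint): First-stage travel of the trigger towards the handle, 0 (out) to 0.006 m; light spring, 1 to 2.5 N.
- valve (a joint): Second-stage travel, 0 to 0.005 m, added to the first once that is used up: stays 0 until about 8 N (the pressure point), fully in at about 14 N. Springs back when released.
- tape: Bystander: roll of tape lying flat, 64 mm in diameter, 24 mm high. Origin: centre of the underside.
- loupe: Bystander: black watchmaker's loupe, 40 mm in diameter, 34 mm high. Origin: centre of the underside.
- pot: Bystander: steel pot 68 mm in diameter and 85 mm high with tools standing up to 160 mm. Origin: centre of the underside.
Mind the look-alikes: they are no part of the job. Several things have the shape of the base; the one meant has the colours described above.

How it is judged:
On the way, in this order (a step that is already met when the one before it is completed fails the run):
1. the bell stands upright on the bench, clear of the base, let go (horizontal distance between bell and base above 0.11 m and height (world z) of bell below 0.006 m and angle between bell's own z axis and vertical below 0.1 rad and contact force between the fingers and bell below 0.1 N), for 0.2 s.
2. the duster lies flat on the bench, let go, its nozzle pointing at the movement from just outside the base (x of movement in the frame of nozzle between 0.05 and 0.12 m and y of movement in the frame of nozzle between -0.02 and 0.02 m and z of movement in the frame of nozzle between -0.03 and 0.03 m and angle between the z axis of gun and the z axis of base, either way round below 0.1 rad and height (world z) of nozzle below 0.028 m and linear speed of gun below 0.02 m/s and contact force between the fingers and gun below 0.1 N), for 0.2 s.
3. the trigger is squeezed into the second stage and held there, nozzle at the movement (x of movement in the frame of nozzle between 0.05 and 0.12 m and y of movement in the frame of nozzle between -0.02 and 0.02 m and z of movement in the frame of nozzle between -0.03 and 0.03 m and value of joint valve above 0.0035 m), for 0.8 s.
At the end, for the whole second after the job is handed in: Bell upright on the base (0.05 rad), axes within 10 mm, at rest; duster flat on the bench, trigger out, nozzle tip 50 to 120 mm (along the barrel) from the movement's centre, the barrel's line within 20 mm of that centre; both let go (all of step 2 and value of joint trigger below 0.0015 m and value of joint valve below 0.001 m and horizontal distance between bell and base below 0.01 m and height (world z) of bell between 0.007 and 0.013 m and angle between bell's own z axis and vertical below 0.05 rad and linear speed of bell below 0.02 m/s and contact force between the fingers and bell below 0.1 N); the robot touches nothing.
It fails at once if the trigger is pulled (more than 4 mm) while the nozzle does not point at the movement (value of joint trigger above 0.004 m and not (x of movement in the frame of nozzle between 0.05 and 0.12 m and y of movement in the frame of nozzle between -0.02 and 0.02 m and z of movement in the frame of nozzle between -0.03 and 0.03 m)).
It fails at once if the bell is banged onto the base (over 40 N) (contact force between bell and base above 40 N).
It fails at once if the tape roll, the loupe or the pot is moved more than 20 mm (distance of any of tape, loupe, pot from where it was at the start of the episode above 0.02 m).
It also fails if it takes over 72 s, if anything falls off the work surface, if the arm or the gripper's body presses on something with over 40 N, if the wrist force passes 120 N, or if a joint passes its speed limit or range.

ROBOT

A 7-joint arm with a two-finger parallel gripper is mounted at the origin on the work surface. World frame = base frame: x ahead of the robot, y to its left, z up, the work surface at z = 0. Lengths are in m, angles in rad, forces in N, time in s.
With the tool pointing down it reaches from about 0.4 to 0.85 m from the base axis. Payload 4.5 kg.
Tool frame: the origin (TCP) lies at the centre of the arm's flange, where the gripper is bolted on; the fingertips stand 166 mm ahead of it and the grasp point (between the pads) lies 147 mm ahead of it (r.grip_depth is the distance from the TCP to the grasp point, in m); z points along the fingers, y is the line along which they close (so a half turn about z gives the same grasp; the last joint's range is limited). The gripper opens to 88 mm and grips with 3 to 60 N. Pads are 18 mm wide; open, the fingers measure 123 mm over their backs; the gripper's body (75 mm by 187 mm) begins 45 mm behind the grasp point.
Start: joints at [1.184, 0.689, -0.195, 1.565, 0.157, 0.902, -0.215], TCP at [0.255, -0.57, 0.405] pointing down, gripper open.
Joint ranges: [-3.01, 3.01], [-0.46, 2.08], [-1.47, 1.51], [0.13, 2.56], [-1, 4.14], [0.04, 2.09], [-2.66, 2.66]. Speed limits (rad/s): [2.57, 2.57, 3.14, 3.14, 3.14, 3.14, 3.14].

INTERFACE

Orientations are given as a unit quaternion [x, y, z, w].
In Python, from plant import status, cams, r, finder gives the robot as it stands.
- The arm moves only by the tool play_rows, never from a script. Its argument "rows" is a list of rows, each a list of 7 numbers: the opening in per cent of the stroke, from 0 (shut) to 100 (fully open), then the shift along the tool's x, y, z in m, then the turn, a rotation vector about the tool's x, y, z in degrees. A call has 1 to 8 rows; each row shifts and turns the commanded pose from where the row before left it, along the tool's axes as they then stand; what a row does not reach is not made up. A row lasts 1/8 s, in which the tool goes at most 62.5 mm and 10.7 degrees, less where a joint would pass 70% of its speed; a pose out of reach is approached as far as the arm can. A call with a gripper value outside its range is refused whole. The fingers move at their own pace and stop on an object; "grip_force" is the grip in N (left out, the last holds). Time passes only in rows, so rows that do not move let the fingers close. It gives the time, the measured TCP pose, the force, the opening and the grip force at its end, in the units of the state.
- status.get_state(): the state, without advancing time (a new reading comes with each control period).
- cams.snapshot(name): name is "side" or "top" or "wrist"; returns the picture (384x512x3 uint8, red, green, blue); there is no depth.
- cams.camera_params(name): a dict with "vfov" (degrees; the focal length in pixels is half the picture's height over the tangent of half this angle, whatever the lens; pixels are square), "cx", "cy" (the principal point, pixels), "distortion" ([k1, k2, p1, p2, k3] as OpenCV has them; the pictures are not rectified), "R" (3x3) and "t" (3): a world point X has camera coordinates R X + t; the wrist camera has in their place "tool_from_camera" (4x4, takes a point from camera to tool coordinates, whose origin is the TCP and whose axes are the flange's). Camera axes: x right, y down, z forward; pixel columns grow to the right and rows downward; lengths in m; the calibration is good to about 2 mm. A picture is of the moment at which its call begins: read the wrist's pose just before it. camera_params takes no time and is no camera call.
- r.finish_job(): hands the job in; it is judged then, once.
Trained networks look in the newest picture that a camera, given by its name, has taken for a name from the list of things; names that differ only in an ending like _2 or _b are one class to them, and where a whole thing is asked for, a point or a joint stands for the part that bears it (a point fixed in the world has none). Each returns a list of dicts, best first, with "score" (0 to 1); they miss things now and then, are a little off and sometimes report something else, mostly with a low value. They report only what shows in the picture. A call takes as long as a camera call. They do not tell look-alikes from the thing itself.
- finder.spot_in(camera, label): "at" ([x, y, z] in m, in the coordinates of the camera as it stood for that picture, good to about 4 mm: the middle of the surface that is visible of it).
- finder.regions_of(camera, label): "mask" (384x512 bool, what is visible of it).
The state is a dict: "clock": time; "q": joint angles; "qd": joint speeds; "joint_torque": joint torques, N m; "tool_pos": TCP position; "eef_rot": TCP orientation; "contact_force": force on the tool from outside, world axes, zero at the start; "moment": the same for the moment, N m; "opening": opening from 0.0 (shut) to 1.0 (fully open); "finger_force": force on a finger pad.
Only numpy, scipy, OpenCV 4.12 (cv2) and the standard library are available. Lean on these libraries where they do the work, as an engineer would, in place of code of your own. Each camera call takes 0.05 s, during which the arm holds its last target. There are 200 camera calls.

## Working session

There is one attempt and no reset: what is moved stays moved. The work goes in short steps, Python scripts to look and compute and a tool call to move; the robot and the scene stay as the last step left them, time stands still between calls to the robot, and variables do not carry over. Pictures are saved under pics/ and viewed, at most 13 in all, crops included, and the job is handed in when it is done.

Besides the shell and the picture viewer there is one more tool, called after ">>>" as name(argument=value, ...), one argument or row to a line, values as JSON. play_rows: Moves the arm, as the interface text tells. Its arguments: {"type":"object","properties":{"rows":{"type":"array","items":{"type":"array","items":{"type":"number"}}},"grip_force":{"type":"number"}},"required":["rows"]}

```bash
ls; mkdir -p pics
cat > h.py <<'E'
import numpy as np, cv2
from scipy.spatial.transform import Rotation as Ro
from plant import status, cams, r, finder
def KD(n):
    p=cams.camera_params(n); f=192/np.tan(np.radians(p["vfov"])/2)
    return np.array([[f,0,p["cx"]],[0,f,p["cy"]],[0,0,1]]),np.array(p["distortion"],float),p
def TW(n,s=None):
    "camera->world R,t"
    K,D,p=KD(n)
    if n!="wrist":
        R=np.array(p["R"]);return R.T,-R.T@np.array(p["t"])
    s=s or status.get_state(); A=Ro.from_quat(s["eef_rot"]).as_matrix(); M=np.array(p["tool_from_camera"])
    return A@M[:3,:3],A@M[:3,3]+np.array(s["tool_pos"])
def ray(n,uv,s=None):
    K,D,_=KD(n);R,t=TW(n,s)
    u=cv2.undistortPoints(np.array([[uv]],float),K,D)[0,0]
    d=R@np.array([u[0],u[1],1]);return t,d/np.linalg.norm(d)
def onz(n,uv,z,s=None):
    t,d=ray(n,uv,s);return t+d*(z-t[2])/d[2]
def tri(rs):
    A=0;b=0
    for t,d in rs:
        P=np.eye(3)-np.outer(d,d);A=A+P;b=b+P@t
    return np.linalg.solve(A,b)
def proj(n,X,s=None):
    K,D,_=KD(n);R,t=TW(n,s)
    return cv2.projectPoints(np.array([R.T@(np.array(X)-t)]),np.zeros(3),np.zeros(3),K,D)[0][0,0]
def save(n,im): cv2.imwrite("pics/"+n,cv2.cvtColor(im,cv2.COLOR_RGB2BGR))
E
python3 - <<'E'
from h import *
for n in("side","top"):
    im=cams.snapshot(n);save(n+"0.png",im);R,t=TW(n);print(n,t.round(3))
    for l in("base","bell","knob","gun","nozzle","squeeze_mid","carry_mid","trigger","tape","loupe","pot"):
        print(l,[(round(d["score"],2),(R@np.array(d["at"])+t).round(3).tolist(),proj(n,R@np.array(d["at"])+t).round().tolist()) for d in finder.spot_in(n,l)[:4]])
print(status.get_state())
a=cv2.imread("pics/side0.png");b=cv2.imread("pics/top0.png")
cv2.imwrite("pics/both.png",cv2.resize(np.vstack([a,b]),None,fx=.78,fy=.78))
E
```

```text
pics
side [0.479 0.874 0.937]
base [(0.97, [0.785, 0.313, 0.015], [152.0, 295.0]), (0.83, [0.641, 0.037, 0.009], [225.0, 223.0]), (0.79, [0.564, 0.264, 0.015], [240.0, 288.0])]
bell [(0.75, [0.593, 0.248, 0.061], [229.0, 271.0]), (0.66, [0.55, -0.222, 0.032], [262.0, 166.0])]
knob [(0.83, [0.591, 0.25, 0.059], [230.0, 272.0])]
gun [(0.78, [0.55, -0.225, 0.032], [262.0, 166.0])]
nozzle [(0.77, [0.555, -0.224, 0.033], [261.0, 165.0])]
squeeze_mid [(0.8, [0.549, -0.226, 0.033], [263.0, 165.0])]
carry_mid [(0.86, [0.551, -0.223, 0.035], [262.0, 165.0]), (0.25, [0.31, 0.416, 0.029], [341.0, 352.0])]
trigger [(0.24, [0.587, 0.251, 0.064], [232.0, 272.0])]
tape [(0.62, [0.314, 0.416, 0.026], [339.0, 353.0])]
loupe [(0.69, [0.758, 0.056, 0.024], [185.0, 221.0])]
pot [(0.8, [0.323, -0.348, 0.064], [329.0, 142.0])]
top [0.314 0.008 1.16 ]
base [(0.89, [0.555, 0.213, 0.008], [195.0, 197.0]), (0.68, [0.64, 0.022, 0.011], [260.0, 175.0]), (0.63, [0.784, 0.298, 0.009], [177.0, 124.0])]
bell [(0.75, [0.583, 0.219, 0.069], [191.0, 183.0]), (0.6, [0.541, -0.245, 0.035], [348.0, 212.0]), (0.6, [0.315,
[... 537 characters left out ...]
 1.2, 'q': array([ 1.18376139,  0.68909264, -0.19459205,  1.56527834,  0.15728136,
        0.90251023, -0.21508562]), 'qd': array([ 0.00163025, -0.00052554,  0.00025626,  0.00017446,  0.00018131,
       -0.00067021,  0.00118322]), 'joint_torque': array([ 9.02575885e-04, -5.27501500e+01, -1.26720842e+00, -1.53745097e+01,
       -5.19863970e-02, -7.32346907e-04,  3.52094230e-05]), 'tool_pos': array([ 0.25535351, -0.57047308,  0.40475289]), 'eef_rot': array([9.77942091e-01, 2.08876196e-01, 1.97361494e-05, 4.23399662e-05]), 'contact_force': array([-0.59740076, -0.38069109, -0.59903918]), 'moment': array([ 0.02870119, -0.04789077,  0.01429093]), 'finger_force': 0.0, 'opening': 1.0025115581254402}
```

View pics/side0.png

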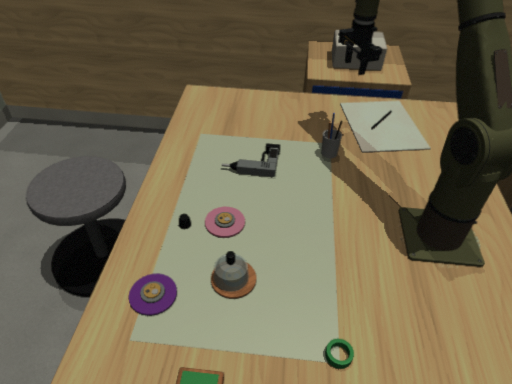

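View pics/top0.png

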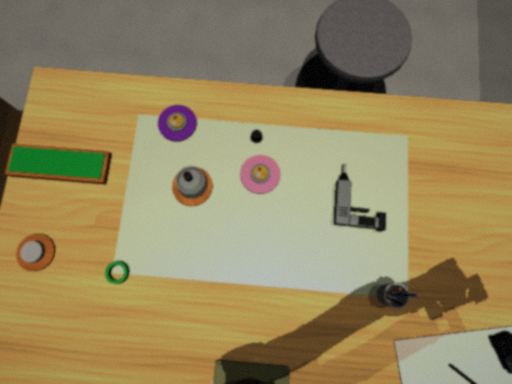

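The side view shows the brown base with the glass bell and black knob at about (232,278). The look-alikes are the purple plate at (152,294) and the pink plate at (225,221). The duster is at (255,165), the tape at (339,352), the loupe at (185,221) and the pot at (331,148).

The top view shows the bell on its brown base at (193,186), purple at (177,122), pink at (260,174) and the duster at (348,208). There is also a brown disc with no bell at (36,251), which is another look-alike. I choose the brown base under the bell.

Run:
```python
from h import *
print("tfc",np.array(KD("wrist")[2]["tool_from_camera"]).round(3).tolist(),KD("wrist")[0].round(1).tolist())
a=cv2.imread("pics/side0.png");b=cv2.imread("pics/top0.png")
# black knob blobs near hand-read pixels
def blob(im,c,h,th=45):
    x,y=c;s=im[y-h:y+h,x-h:x+h].max(2)<th;n,l,st,ce=cv2.connectedComponentsWithStats(s.astype(np.uint8))
    i=1+np.argmax(st[1:,4]);return ce[i]+[x-h,y-h],st[i,4]
k1=blob(a,(230,259),9);k2=blob(b,(188,176),9);print(k1,k2)
print("knob",tri([ray("side",k1[0]),ray("top",k2[0])]).round(4))
l1=blob(a,(184,221),12);l2=blob(b,(256,136),12);print("loupe",tri([ray("side",l1[0]),ray("top",l2[0])]).round(4))
for n,l in(("top","base"),):
  for d in finder.regions_of(n,l)[:4]:
    v,u=np.nonzero(d["mask"]);print(l,d["score"],onz(n,(u.mean(),v.mean()),.01).round(3),len(u))
print("nozz",tri([ray("side",(222,166)),ray("top",(344,164))]).round(3))
print("gun rear",onz("top",(343,228),.018).round(3),"tip",onz("top",(344,164),.018).round(3),"foot",onz("top",(381,222),.018).round(3))
v=np.hstack([cv2.resize(a[235:310,190:280],None,fx=4.2,fy=4.2),cv2.resize(b[150:225,150:240],None,fx=4.2,fy=4.2)]);cv2.imwrite("pics/crop.png",v)
```

```text
tfc [[-0.0, -0.955, -0.296, 0.077], [1.0, -0.001, 0.001, 0.002], [-0.001, -0.296, 0.955, 0.019], [0.0, 0.0, 0.0, 1.0]] [[277.5, 0.0, 257.8], [0.0, 277.5, 191.8], [0.0, 0.0, 1.0]]
(array([230.26373626, 257.73626374]), np.int32(91)) (array([187.52, 176.04]), np.int32(50))
knob [0.595  0.2261 0.0898]
loupe [0.7648 0.0443 0.0094]
base 0.89 [0.788 0.297 0.01 ] 1170
base 0.82 [0.643 0.023 0.01 ] 1228
nozz [ 0.695 -0.234  0.008]
gun rear [ 0.496 -0.236  0.018] tip [ 0.694 -0.232  0.018] foot [ 0.524 -0.347  0.018]
```

View pics/crop.png

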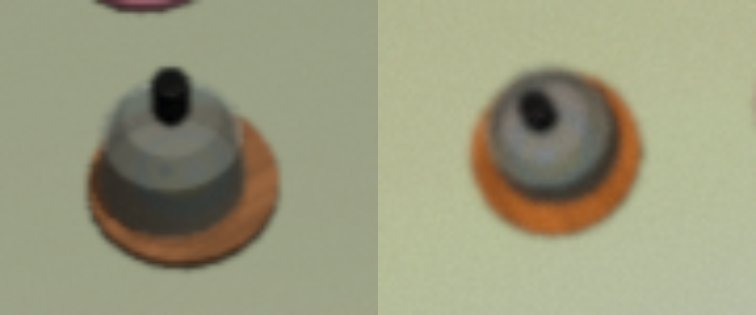

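The crop confirms the choice: a brown wooden base carrying a clear bell with a black knob. The knob measures (0.595, 0.226, 0.09), which fits its nominal height of 0.094. I'll move now and look at the duster on the way.

>>> play_rows(
  rows=[
    [100,0.02,-0.03,0,0,0,8],
    [100,0.03,-0.03,0,0,0,8],
    [100,0.03,-0.035,0,0,0,8.1],
    [100,0.035,-0.045,0,0,0,0],
    [100,0.035,-0.045,0,0,0,0],
    [100,0.035,-0.045,0,0,0,0],
    [100,0.02,-0.045,0,0,0,0],
    [100,0,0,0,0,0,0],
  ],
)

```text
clock: 2.25
tool_pos: [0.4339, -0.2746, 0.4048]
eef_rot: [1.0, 0.005, 0.001, -0.001]
contact_force: [0.1, -0.8, 0.2]
opening: 1.0
finger_force: 0.0
```

```bash
cat >> h.py <<'E'
def yaw(s): 
    x=Ro.from_quat(s["eef_rot"]).as_matrix(); return np.degrees(np.arctan2(x[1,0],x[0,0])), x[:,2].round(4)
E
python3 - <<'E'
from h import *
s=status.get_state();im=cams.snapshot("wrist");save("w1.png",im);import json
json.dump([list(s["tool_pos"]),list(s["eef_rot"])],open("s1.json","w"))
print(s["clock"],s["tool_pos"],yaw(s),s["q"].round(2),np.linalg.norm(s["qd"]))
R,t=TW("wrist",s)
for l in("gun","nozzle","squeeze_mid","carry_mid","trigger"):print(l,[(round(d["score"],2),(R@np.array(d["at"])+t).round(3).tolist(),proj("wrist",R@np.array(d["at"])+t,s).round().tolist()) for d in finder.spot_in("wrist",l)[:2]])
E
```

```text
2.25 [ 0.43390452 -0.27457682  0.40484232] (np.float64(0.5193361060584046), array([ 0.0013,  0.0023, -1.    ])) [ 0.5   0.54 -0.04  1.9   0.03  0.7  -1.12] 0.10942574747955275
gun [(0.7, [0.541, -0.247, 0.036], [234.0, 79.0])]
nozzle [(0.77, [0.543, -0.254, 0.036], [240.0, 78.0])]
squeeze_mid [(0.82, [0.542, -0.25, 0.036], [237.0, 79.0])]
carry_mid [(0.61, [0.542, -0.249, 0.037], [235.0, 78.0])]
trigger [(0.94, [0.554, -0.282, 0.031], [264.0, 68.0])]
```

View pics/w1.png

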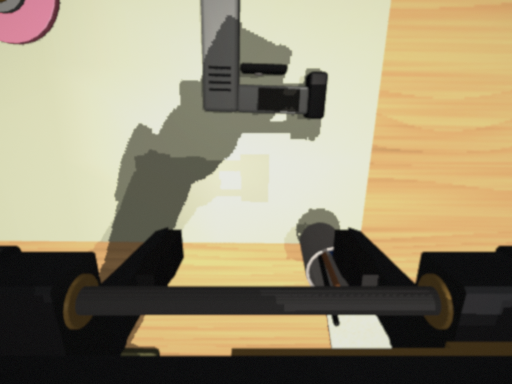

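The wrist view shows the duster from behind: the body between columns 203 and 239 with its rear at row 109, the trigger bar at (264,69) and the foot at (316,95). Next I go to the bell.

>>> play_rows(
  rows=[
    [100,0.016,-0.058,0,0,0,0.5],
    [100,0.016,-0.058,0,0,0,0],
    [100,0.016,-0.058,0,0,0,0],
    [100,0.016,-0.058,0,0,0,0],
    [100,0.016,-0.058,0,0,0,0],
    [100,0.016,-0.058,0,0,0,0],
    [100,0.016,-0.058,0,0,0,0],
    [100,0.008,-0.045,0,0,0,0],
  ],
)

```text
clock: 3.55
tool_pos: [0.5557, 0.173, 0.4047]
eef_rot: [1.0, -0.004, 0.0, -0.0]
contact_force: [-0.1, 0.7, -0.0]
opening: 1.0
finger_force: 0.0
```

>>> play_rows(
  rows=[
    [100,0,0,0,0,0,0],
    [100,0,0,0,0,0,0],
  ],
)

```text
clock: 3.8
tool_pos: [0.5551, 0.1694, 0.4045]
eef_rot: [1.0, -0.005, -0.0, 0.001]
contact_force: [-0.5, -0.8, -0.3]
opening: 1.002
finger_force: 0.0
```

Run:
```python
from h import *
s=status.get_state();im=cams.snapshot("wrist");save("w2.png",im)
print(s["clock"],s["tool_pos"],yaw(s),s["q"].round(2))
R,t=TW("wrist",s)
for l in("knob","bell","base"):print(l,[(round(d["score"],2),(R@np.array(d["at"])+t).round(3).tolist(),proj("wrist",R@np.array(d["at"])+t,s).round().tolist()) for d in finder.spot_in("wrist",l)[:3]])
p=proj("wrist",[.595,.226,.108],s);print("knobtop expected",p)
print("base ctr expected",[onz("top",(192.4,187),.01).round(3)])
```

```text
3.8 [0.55507203 0.16938643 0.40445077] (np.float64(-0.6164198733259243), array([-5.0e-04, -1.8e-03, -1.0e+00])) [-0.39  0.63  0.03  1.71 -0.02  0.81 -1.94]
knob [(0.95, [0.6, 0.216, 0.07], [213.0, 137.0])]
bell [(0.84, [0.602, 0.221, 0.07], [208.0, 135.0])]
base [(0.79, [0.646, 0.027, 0.014], [367.0, 93.0]), (0.77, [0.741, 0.299, 0.013], [143.0, 10.0]), (0.62, [0.579, 0.207, 0.013], [227.0, 147.0])]
knobtop expected [197.96932972 145.6350167 ]
base ctr expected [array([0.584, 0.223, 0.01 ])]
```

View pics/w2.png

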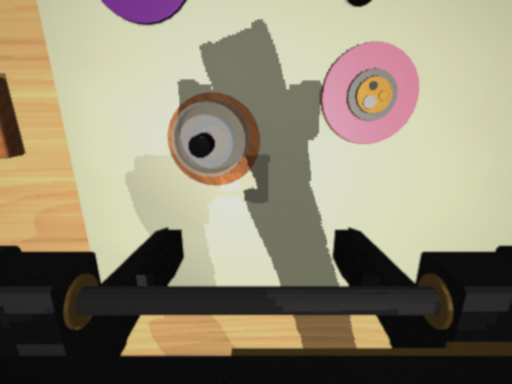

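The wrist view shows the knob at (201,145), the brown base centred near (213,139) and the pink base at (371,93).

Run:
```python
from h import *
im=cv2.imread("pics/w2.png");s={"tool_pos":[0.55507203,0.16938643,0.40445077],"eef_rot":[1,-.0054,-.0009,.0003]}
g=im[125:165,180:225].max(2)<50
n,l,st,ce=cv2.connectedComponentsWithStats(g.astype(np.uint8));i=1+np.argmax(st[1:,4]);k=ce[i]+[180,125];print("k",k,st[i])
rs=[ray("wrist",k,s),ray("top",(187.5,176)),ray("side",(230.26,257.7))]
for c in([0,1],[0,2],[1,2],[0,1,2]):print(c,tri([rs[j] for j in c]).round(4))
hs=cv2.cvtColor(im,cv2.COLOR_BGR2HSV);m=((hs[...,1]>110)&(hs[...,0]>3)&(hs[...,0]<18)).astype(np.uint8);m[:85]=0;m[195:]=0;m[:,:160]=0;m[:,268:]=0
m=cv2.morphologyEx(m,cv2.MORPH_OPEN,np.ones((3,3)))
c=max(cv2.findContours(m,0,1)[0],key=cv2.contourArea);h=cv2.convexHull(c);e=cv2.fitEllipse(h);print(e,onz("wrist",e[0],.01,s))
P=np.array([onz("wrist",p,.01,s) for p in h[:,0,:]]);A=np.c_[2*P[:,:2],np.ones(len(P))];x=np.linalg.lstsq(A,(P[:,:2]**2).sum(1),rcond=None)[0];print("circle",x[:2],np.sqrt(x[2]+x[:2]@x[:2]))
b=cv2.imread("pics/top0.png")
hs=cv2.cvtColor(b,cv2.COLOR_BGR2HSV);m=((hs[...,1]>130)&(hs[...,0]<20)).astype(np.uint8);m[:160]=0;m[212:]=0;m[:,:165]=0;m[:,220:]=0
c=max(cv2.findContours(m,0,1)[0],key=cv2.contourArea);h=cv2.convexHull(c)
P=np.array([onz("top",p,.01) for p in h[:,0,:]]);A=np.c_[2*P[:,:2],np.ones(len(P))];x=np.linalg.lstsq(A,(P[:,:2]**2).sum(1),rcond=None)[0];print("circle top",x[:2],np.sqrt(x[2]+x[:2]@x[:2]))
```

```text
k [201.18040089 144.80400891] [  9   8  25  24 449]
[0, 1] [0.5941 0.2247 0.0985]
[0, 2] [0.5934 0.2267 0.0904]
[1, 2] [0.595  0.2262 0.09  ]
[0, 1, 2] [0.5943 0.2264 0.0911]
((213.381103515625, 138.46603393554688), (89.24124908447266, 93.301513671875), 140.7464599609375) [0.59060278 0.22611065 0.01      ]
circle [0.58763594 0.22612324] 0.060771044293847935
circle top [0.58779245 0.22506358] 0.0594515933977362
```

>>> play_rows(
  rows=[
    [100,0.02,-0.028,0,0,0,-0.3],
    [100,0.019,-0.0285,0.02,0,0,-0.3],
    [100,0,0,0.045,0,0,0],
    [100,0,0,0.045,0,0,0],
    [100,0,0,0.034,0,0,0],
    [100,0,0,0.015,0,0,0],
    [60,0,0,0,0,0,0],
    [60,0,0,0,0,0,0],
  ],
  grip_force=30,
)

```text
clock: 5.0
tool_pos: [0.595, 0.2275, 0.2473]
eef_rot: [1.0, 0.001, 0.001, -0.0]
contact_force: [-0.5, 0.3, 0.3]
opening: 0.795
finger_force: 0.0
```

>>> play_rows(
  rows=[
    [0,0,0,0,0,0,0],
    [0,0,0,0,0,0,0],
    [0,0,0,0,0,0,0],
    [0,0,0,0,0,0,0],
  ],
)

```text
clock: 5.5
tool_pos: [0.5942, 0.2275, 0.2458]
eef_rot: [1.0, 0.001, 0.0, 0.0]
contact_force: [0.2, -0.1, 0.3]
opening: 0.344
finger_force: 0.0
```

>>> play_rows(
  rows=[
    [0,0,0,0,0,0,0],
    [0,0,0,0,0,0,0],
    [0,0,0,0,0,0,0],
  ],
)

```text
clock: 5.88
tool_pos: [0.5942, 0.2274, 0.2457]
eef_rot: [1.0, 0.001, -0.0, 0.0]
contact_force: [0.6, -0.1, 0.1]
opening: 0.265
finger_force: 30.0
```

>>> play_rows(
  rows=[
    [0,0,0,-0.01,0,0,0],
    [0,0,0,-0.03,0,0,0],
    [0,0,0,-0.04,0,0,0],
    [0,0,0,-0.03,0,0,0],
  ],
)

```text
clock: 6.38
tool_pos: [0.5943, 0.2275, 0.3578]
eef_rot: [1.0, 0.001, 0.001, -0.0]
contact_force: [0.9, 0.3, -2.7]
opening: 0.261
finger_force: 30.0
```

>>> play_rows(
  rows=[
    [0,-0.0385,-0.033,0,0,0,0],
    [0,-0.0385,-0.033,0,0,0,0],
    [0,-0.0385,-0.033,0,0,0,0],
    [0,-0.0385,-0.0335,0.02,0,0,0],
    [0,0,0,0.04,0,0,0],
    [0,0,0,0.035,0,0,0],
    [0,0,0,0.015,0,0,0],
    [0,0,0,0,0,0,0],
  ],
)

```text
clock: 7.38
tool_pos: [0.44, 0.3595, 0.2454]
eef_rot: [1.0, 0.001, -0.0, 0.0]
contact_force: [-0.1, -0.1, -1.5]
opening: 0.263
finger_force: 30.0
```

>>> play_rows(
  rows=[
    [0,0,0,0.004,0,0,0],
    [0,0,0,0.003,0,0,0],
    [0,0,0,0.002,0,0,0],
    [0,0,0,0,0,0,0],
  ],
)

```text
clock: 7.88
tool_pos: [0.44, 0.3597, 0.2368]
eef_rot: [1.0, 0.001, 0.0, -0.0]
contact_force: [-0.6, 0.5, -1.9]
opening: 0.266
finger_force: 30.0
```

>>> play_rows(
  rows=[
    [0,0,0,0.0015,0,0,0],
    [0,0,0,0.001,0,0,0],
    [0,0,0,0,0,0,0],
  ],
)

```text
clock: 8.25
tool_pos: [0.4401, 0.3597, 0.2355]
eef_rot: [1.0, 0.001, 0.0, -0.0]
contact_force: [-1.9, -1.5, 11.0]
opening: 0.26
finger_force: 30.0
```

Contact at the bench, so I release, rise and go back over the base to view it uncovered.

>>> play_rows(
  rows=[
    [40,0,0,-0.0005,0,0,0],
    [60,0,0,0,0,0,0],
    [80,0,0,0,0,0,0],
    [100,0,0,-0.02,0,0,0],
    [100,0,0,-0.05,0,0,0],
    [100,0,0,-0.06,0,0,0],
    [100,0.05,0.03,-0.03,0,0,0],
    [100,0.04,0.045,0,0,0,0],
  ],
)

```text
clock: 9.25
tool_pos: [0.5293, 0.2875, 0.3964]
eef_rot: [1.0, 0.003, 0.003, -0.002]
contact_force: [0.8, 0.2, -0.6]
opening: 0.999
finger_force: 0.0
```

>>> play_rows(
  rows=[
    [100,0,0,0,0,0,0],
    [100,0,0,0,0,0,0],
  ],
)

```text
clock: 9.5
tool_pos: [0.5274, 0.2864, 0.3928]
eef_rot: [1.0, 0.001, -0.001, -0.0]
contact_force: [-0.6, 0.2, 0.3]
opening: 0.998
finger_force: 0.0
```

Run:
```python
from h import *
import json
s=status.get_state();im=cams.snapshot("wrist");save("w3.png",im)
json.dump({"tool_pos":list(s["tool_pos"]),"eef_rot":list(s["eef_rot"])},open("s3.json","w"))
print(s["clock"],s["tool_pos"],yaw(s))
b=im[...,::-1].copy();
p=proj("wrist",[.589,.226,.01],s);print("expect",p)
x,y=p.round().astype(int);H=75;x0,y0=max(x-H,0),max(y-H,0)
hs=cv2.cvtColor(b,cv2.COLOR_BGR2HSV);m=((hs[...,1]>110)&(hs[...,0]>3)&(hs[...,0]<18)).astype(np.uint8);w=np.zeros_like(m);w[y0:y+H,x0:x+H]=1;m*=w
m=cv2.morphologyEx(m,cv2.MORPH_OPEN,np.ones((3,3)))
c=max(cv2.findContours(m,0,1)[0],key=cv2.contourArea);h=cv2.convexHull(c);print(cv2.boundingRect(h))
P=np.array([onz("wrist",q,.01,s) for q in h[:,0,:]]);A=np.c_[2*P[:,:2],np.ones(len(P))];k=np.linalg.lstsq(A,(P[:,:2]**2).sum(1),rcond=None)[0];print("circle",k[:2],np.sqrt(k[2]+k[:2]@k[:2]))
cams.snapshot("top");R,t=TW("top")
for l in("bell",):print(l,[(round(d["score"],2),(R@np.array(d["at"])+t).round(3).tolist()) for d in finder.spot_in("top",l)[:3]])
```

```text
9.5 [0.52741871 0.28635171 0.3928463 ] (np.float64(0.09125178834152019), array([-1.3e-03,  1.0e-04, -1.0e+00]))
expect [303.79802903 118.41829682]
(256, 68, 96, 99)
circle [0.58797933 0.22616044] 0.060867741869795336
bell [(0.67, [0.432, 0.338, 0.055])]
```

View pics/w3.png

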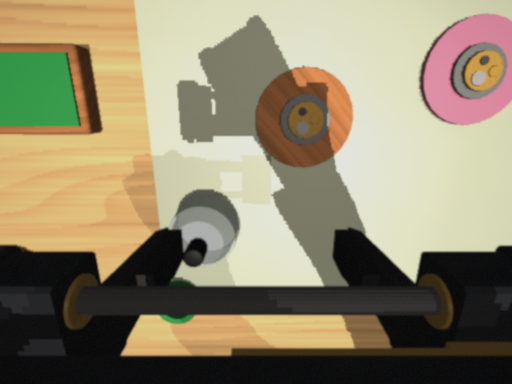

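The bell stands on the bench at about (200,235) px, and the uncovered movement is at (303,119), giving a base centre of (0.588, 0.226). Now the duster.

>>> play_rows(
  rows=[
    [100,0.0,0.06,0,0,0,0],
    [100,0.0,0.06,0,0,0,0],
    [100,0.0,0.06,0,0,0,0],
    [100,0.0,0.06,0,0,0,0],
    [100,0.0,0.06,0,0,0,0],
    [100,0.0,0.06,0,0,0,0],
    [100,0.0,0.06,0,0,0,0],
    [100,0,0.06,0,0,0,0],
  ],
)

```text
clock: 10.65
tool_pos: [0.5289, -0.1941, 0.3933]
eef_rot: [1.0, 0.002, 0.0, -0.0]
contact_force: [0.7, -0.3, 0.1]
opening: 1.0
finger_force: 0.0
```

>>> play_rows(
  rows=[
    [100,0,0.04,0,0,0,0],
    [100,0,0,0,0,0,0],
    [100,0,0,0,0,0,0],
  ],
)

```text
clock: 11.02
tool_pos: [0.5292, -0.2318, 0.3931]
eef_rot: [1.0, 0.002, -0.0, -0.001]
contact_force: [0.3, 1.2, 0.4]
opening: 1.0
finger_force: 0.0
```

Run:
```python
from h import *
import json
s=status.get_state();im=cams.snapshot("wrist");save("w4.png",im)
json.dump({"tool_pos":list(s["tool_pos"]),"eef_rot":list(s["eef_rot"])},open("s4.json","w"))
print(s["clock"],s["tool_pos"],yaw(s))
R,t=TW("wrist",s)
for l in("gun","trigger"):
  print(l,[(round(d["score"],2),(R@np.array(d["at"])+t).round(3).tolist()) for d in finder.spot_in("wrist",l)[:2]])
m=finder.regions_of("wrist","gun")[0]["mask"];v,u=np.nonzero(m);print(u.min(),u.max(),v.min(),v.max(),len(u))
np.save("m4.npy",m)
```

```text
11.025 [ 0.52921998 -0.23175119  0.39305861] (np.float64(0.26211031824765385), array([-3.0e-04,  1.7e-03, -1.0e+00]))
gun [(0.55, [0.552, -0.243, 0.036])]
trigger [(0.75, [0.556, -0.282, 0.031])]
238 358 23 195 8006
```

View pics/w4.png

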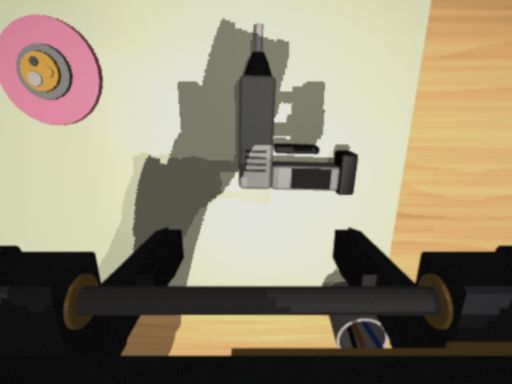

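The view shows the duster pointing away from the arm: nozzle tip at (258,24), body columns 239–273, rear at row 188, trigger bar at (297,148), foot at (346,172). I'll fit its pose by silhouette.

```bash
cat >> h.py <<'E'
from scipy.optimize import minimize
B=[(-75,60,-21,21,0,36),(60,85,-13,13,6,30),(85,115,-5,5,13,23),(-75,-43,-106,-21,1,35),(-80,-26,-127,-106,0,36)]
def sil(n,q,s,sc=1):
    K,D,_=KD(n);R,t=TW(n,s);c,si=np.cos(q[2]),np.sin(q[2]);M=np.zeros((384,512),np.uint8)
    for b in B:
        P=np.array([[x,y,z] for x in b[:2] for y in b[2:4] for z in b[4:]])/1000
        W=np.c_[q[0]+c*P[:,0]-si*P[:,1],q[1]+si*P[:,0]+c*P[:,1],P[:,2]]
        u=cv2.projectPoints((W-t)@R,np.zeros(3),np.zeros(3),K,D)[0][:,0]
        cv2.fillConvexPoly(M,cv2.convexHull((u*16).round().astype(np.int32)),1,shift=4)
    return M>0
def fitgun(n,m,q0,s):
    f=lambda q:-(sil(n,q,s)&m).sum()/(sil(n,q,s)|m).sum()
    x=minimize(f,q0,method="Nelder-Mead",options=dict(initial_simplex=np.array([q0]*4)+np.array([[0,0,0],[.01,0,0],[0,.01,0],[0,0,.08]])))
    return x.x,-x.fun
E
python3 - <<'E'
from h import *
import json
s=json.load(open("s4.json"));m=np.load("m4.npy")
q,f=fitgun("wrist",m,[.579,-.235,0],s);print(q,np.degrees(q[2]),f)
b=cv2.imread("pics/w4.png");S=sil("wrist",q,s).astype(np.uint8)
for n,X in(("tip",[.115,0,.018]),("rear",[-.075,.021,.036]),("foot",[-.08,-.127,.036])):
    c,si=np.cos(q[2]),np.sin(q[2]);print(n,proj("wrist",[q[0]+c*X[0]-si*X[1],q[1]+si*X[0]+c*X[1],X[2]],s))
c,si=np.cos(q[2]),np.sin(q[2]);print("carry",q[0]+c*.015,q[1]+si*.015)
p,o=json.load(open("s1.json"));s1={"tool_pos":p,"eef_rot":o}
for a,d in(((203,109),(239,188)),((239,109),(272,188))):print("corner",tri([ray("wrist",a,s1),ray("wrist",d,s)]).round(4))
print("tip top/wrist",tri([ray("top",(344,164)),ray("wrist",(258,24),s)]).round(3))
# target
mv=np.array([.588,.226])
for y in(40,45,50,55):
    a=np.radians(y);d=np.array([np.cos(a),np.sin(a)]);n=np.array([d[1],-d[0]]);o=mv-d*(.115+.08)
    print(y,"org",o.round(3),"carry",(o+.015*d).round(3),"sq",(o-.047*d+.055*n).round(3),"foot",(o-.08*d+.127*n).round(3))
E
```

```text
[ 0.58002063 -0.2306688  -0.02366918] -1.3561438942451949 0.8782578069969477
tip [258.59486214  23.88466032]
rear [237.81943653 188.72461117]
foot [353.28059885 195.59812743]
carry 0.5950164326018645 -0.23102380898665337
corner [ 0.5075 -0.2096  0.0396]
corner [ 0.5076 -0.2519  0.0381]
tip top/wrist [ 0.696 -0.233  0.014]
40 org [0.439 0.101] carry [0.45 0.11] sq [0.438 0.028] foot [ 0.459 -0.048]
45 org [0.45  0.088] carry [0.461 0.099] sq [0.456 0.016] foot [ 0.483 -0.058]
50 org [0.463 0.077] carry [0.472 0.088] sq [0.475 0.005] foot [ 0.509 -0.066]
55 org [0.476 0.066] carry [0.485 0.079] sq [ 0.494 -0.004] foot [ 0.534 -0.072]
```

>>> play_rows(
  rows=[
    [80,0.033,-0.0005,0,0,0,1.6],
    [80,0.034,0,0.02,0,0,0],
    [80,0,0,0.05,0,0,0],
    [80,0,0,0.05,0,0,0],
    [80,0,0,0.05,0,0,0],
    [80,0,0,0.035,0,0,0],
    [80,0,0,0.012,0,0,0],
    [80,0,0,0,0,0,0],
  ],
  grip_force=50,
)

```text
clock: 12.22
tool_pos: [0.596, -0.2335, 0.1764]
eef_rot: [1.0, -0.013, -0.0, -0.0]
contact_force: [0.4, 0.6, -0.1]
opening: 0.799
finger_force: 0.0
```

>>> play_rows(
  rows=[
    [80,0,0,0.004,0,0,0],
    [0,0,0,0,0,0,0],
    [0,0,0,0,0,0,0],
    [0,0,0,0,0,0,0],
    [0,0,0,0,0,0,0],
    [0,0,0,0,0,0,0],
  ],
)

```text
clock: 12.98
tool_pos: [0.5963, -0.233, 0.1729]
eef_rot: [1.0, -0.013, 0.001, -0.001]
contact_force: [0.8, 3.5, 5.3]
opening: 0.473
finger_force: 49.9
```

>>> play_rows(
  rows=[
    [0,0,0,-0.02,0,0,0],
    [0,0,0,-0.04,0,0,0],
    [0,0,0,-0.04,0,0,0],
    [0,-0.01,-0.02,0,0,0,0],
    [0,-0.02,-0.045,0,0,0,0],
    [0,-0.02,-0.05,0,0,0,0],
    [0,-0.02,-0.05,0,0,0,0],
    [0,-0.02,-0.05,0,0,0,0],
  ],
)

```text
clock: 13.98
tool_pos: [0.5108, -0.0162, 0.2731]
eef_rot: [1.0, -0.014, 0.001, 0.0]
contact_force: [0.6, 1.1, -3.8]
opening: 0.472
finger_force: 49.9
```

>>> play_rows(
  rows=[
    [0,-0.02,-0.05,0,0,0,0],
    [0,-0.02,-0.044,0,0,0,0],
    [0,-0.0135,-0.02,0,0,0,-6],
    [0,0,0,0,0,0,-10],
    [0,0,0,0,0,0,-10],
    [0,0,0,0,0,0,-10],
    [0,0,0,0,0,0,-10],
    [0,0,0,0,0,0,0],
  ],
)

```text
clock: 14.98
tool_pos: [0.4612, 0.0977, 0.2729]
eef_rot: [0.926, 0.377, 0.0, 0.0]
contact_force: [-0.4, -0.3, -2.9]
opening: 0.466
finger_force: 49.9
```

Run:
```python
from h import *
s=status.get_state();print(s["clock"],s["tool_pos"],yaw(s),s["q"].round(2),s["opening"],s["finger_force"])
```

```text
14.975 [0.46122752 0.09774846 0.27286468] (np.float64(44.34731805076912), array([ 1.1e-03, -5.0e-04, -1.0e+00])) [-0.25  0.73 -0.09  2.14  0.23  0.28 -1.33] 0.46580416357049825 49.93038810789585
```

>>> play_rows(
  rows=[
    [0,0,0,0.02,0,0,-0.8],
    [0,0,0,0.035,0,0,0],
    [0,0,0,0.028,0,0,0],
    [0,0,0,0.01,0,0,0],
    [0,0,0,0.004,0,0,0],
    [0,0,0,0.002,0,0,0],
    [0,0,0,0,0,0,0],
  ],
)

```text
clock: 15.85
tool_pos: [0.4616, 0.0986, 0.1742]
eef_rot: [0.923, 0.385, 0.0, 0.0]
contact_force: [0.1, -0.2, -4.1]
opening: 0.469
finger_force: 49.9
```

>>> play_rows(
  rows=[
    [0,0,0,0.001,0,0,0],
    [0,0,0,0.001,0,0,0],
    [0,0,0,0.0005,0,0,0],
    [0,0,0,0,0,0,0],
  ],
)

```text
clock: 16.35
tool_pos: [0.4614, 0.0986, 0.1728]
eef_rot: [0.923, 0.385, 0.001, 0.0]
contact_force: [-0.5, 0.6, 9.9]
opening: 0.475
finger_force: 49.9
```

>>> play_rows(
  rows=[
    [55,0,0,-0.0005,0,0,0],
    [65,0,0,0,0,0,0],
    [80,0,0,0,0,0,0],
    [90,0,0,-0.03,0,0,0],
    [100,0,0,-0.05,0,0,0],
    [100,0,0,-0.06,0,0,0],
    [100,0,0,-0.055,0,0,0],
    [100,0,0,0,0,0,0],
  ],
)

```text
clock: 17.35
tool_pos: [0.4623, 0.0988, 0.3701]
eef_rot: [0.923, 0.385, 0.004, 0.0]
contact_force: [-0.7, -0.5, -0.7]
opening: 1.003
finger_force: 0.0
```

Run:
```python
from h import *
s=status.get_state();im=cams.snapshot("wrist");save("w5.png",im);print(s["clock"],s["tool_pos"],yaw(s),s["qd"].round(2).max())
def rep(n,s):
    rs=finder.regions_of(n,"gun")
    if not rs: print(n,"none");return
    m=rs[0]["mask"];q,f=fitgun(n,m,[.45,.088,np.radians(45)],s)
    a=q[2];d=np.array([np.cos(a),np.sin(a)]);l=np.array([-d[1],d[0]]);v=np.array([.588,.226])-q[:2]-.115*d
    print(n,q.round(4),np.degrees(a).round(1),"iou",f,"mov in nozzle",(v@d).round(4),(v@l).round(4),"sq",(q[:2]-.047*d-.055*l).round(4))
rep("wrist",s);cams.snapshot("top");rep("top",None)
```

```text
17.35 [0.46226175 0.09883104 0.37006438] (np.float64(45.25445482193095), array([ 0.0072,  0.0022, -1.    ])) 0.07
wrist [0.4506 0.0848 0.7826] 44.8 iou 0.8042210820895522 mov in nozzle 0.082 0.0032 sq [0.456  0.0127]
top none
```

View pics/w5.png

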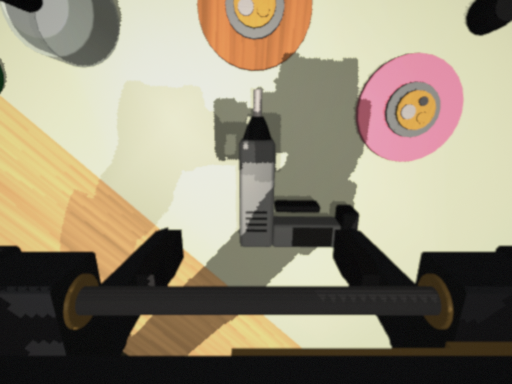

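The wrist view shows the nozzle tip at (258,88) pointing at the movement at (254,6). The fit puts the movement at 82 mm along the barrel and 3 mm sideways, so step 2 is met. Now I turn for the squeeze.

>>> play_rows(
  rows=[
    [100,0,0,0,0,0,-10],
    [100,0,0,0,0,0,-10],
    [100,0,0,0,0,0,-10],
    [100,0,0,0,0,0,-10],
    [100,0,0,0,0,0,-10],
    [100,0,0,0,0,0,-10],
    [100,0,0,0,0,0,-10],
    [100,0,0,0,0,0,-10],
  ],
)

```text
clock: 18.55
tool_pos: [0.4609, 0.0985, 0.3648]
eef_rot: [0.457, 0.89, -0.001, -0.002]
contact_force: [0.5, -0.3, -0.3]
opening: 0.997
finger_force: 0.0
```

>>> play_rows(
  rows=[
    [100,-0.02,-0.02,0,0,0,-10],
    [100,-0.035,-0.0438,0,0,0,0],
    [100,0,0,0,0,0,0],
    [100,0,0,0,0,0,0],
  ],
)

```text
clock: 19.05
tool_pos: [0.4506, 0.0154, 0.3656]
eef_rot: [0.38, 0.925, 0.0, -0.001]
contact_force: [0.2, -0.6, 0.9]
opening: 1.002
finger_force: 0.0
```

Run:
```python
from h import *
s=status.get_state();im=cams.snapshot("wrist");save("w6.png",im);print(s["clock"],s["tool_pos"],yaw(s),s["q"].round(2))
m=finder.regions_of("wrist","gun")[0]["mask"]
q,f=fitgun("wrist",m,[.45,.088,np.radians(45)],s)
a=q[2];d=np.array([np.cos(a),np.sin(a)]);l=np.array([-d[1],d[0]]);v=np.array([.588,.226])-q[:2]-.115*d
sq=q[:2]-.047*d-.055*l
A=Ro.from_quat(s["eef_rot"]).as_matrix();print(q.round(4),np.degrees(a),f,(v@d),(v@l),"sq",sq,"tool shift",(A.T@(np.r_[sq,0.171]-s["tool_pos"])).round(4))
R,t=TW("wrist",s)
for l in("trigger",):print(l,[(round(d["score"],2),(R@np.array(d["at"])+t).round(3).tolist()) for d in finder.spot_in("wrist",l)[:2]],"exp",q[:2]-.025*d+.051*np.array([d[1],-d[0]]))
```

```text
19.05 [0.45055896 0.01537428 0.36564639] (np.float64(135.31470296181217), array([-0.0023,  0.001 , -1.    ])) [ 0.4   0.66 -0.86  2.09  0.75  0.74 -0.16]
[0.4499 0.084  0.7716] 44.211551389586546 0.8836568151742391 0.08299448671462223 0.005448940640126396 sq [0.45454692 0.011835  ] tool shift [-0.0058  0.0005  0.1946]
trigger [(0.77, [0.467, 0.033, 0.031])] exp [0.46752662 0.03004289]
```

View pics/w6.png

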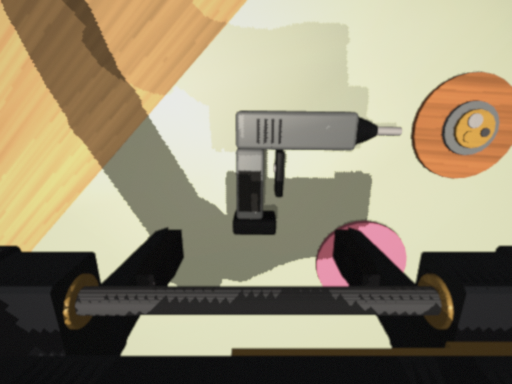

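The view shows the duster lying aimed, with the handle at (250,185), the trigger bar at (280,172) and the nozzle at (398,130) facing the movement at (477,128). I descend and squeeze.

>>> play_rows(
  rows=[
    [100,-0.005,0.0005,0.03,0,0,0],
    [100,0,0,0.05,0,0,0],
    [100,0,0,0.05,0,0,0],
    [100,0,0,0.04,0,0,0],
    [100,0,0,0.015,0,0,0],
    [100,0,0,0.007,0,0,0],
    [100,0,0,0,0,0,0],
  ],
  grip_force=25,
)

```text
clock: 20.08
tool_pos: [0.4546, 0.0131, 0.174]
eef_rot: [0.379, 0.925, -0.0, -0.001]
contact_force: [0.8, -0.6, 0.9]
opening: 1.003
finger_force: 0.0
```

>>> play_rows(
  rows=[
    [70,0,0,0,0,0,0],
    [60,0,0,0,0,0,0],
    [50,0,0,0,0,0,0],
    [40,0,0,0,0,0,0],
    [30,0,0,0,0,0,0],
    [30,0,0,0,0,0,0],
  ],
)

```text
clock: 20.82
tool_pos: [0.4535, 0.0105, 0.1747]
eef_rot: [0.381, 0.925, -0.002, -0.0]
contact_force: [-1.7, -3.6, 4.3]
opening: 0.502
finger_force: 25.0
```

The opening of 44 mm means the trigger is fully in. I hold it there.

>>> play_rows(
  rows=[
    [30,0,0,0,0,0,0],
    [30,0,0,0,0,0,0],
    [30,0,0,0,0,0,0],
    [30,0,0,0,0,0,0],
    [30,0,0,0,0,0,0],
    [30,0,0,0,0,0,0],
    [30,0,0,0,0,0,0],
    [30,0,0,0,0,0,0],
  ],
)

```text
clock: 21.82
tool_pos: [0.4535, 0.0105, 0.1747]
eef_rot: [0.381, 0.925, -0.002, -0.0]
contact_force: [-2.6, -3.0, 4.9]
opening: 0.503
finger_force: 25.0
```

>>> play_rows(
  rows=[
    [30,0,0,0,0,0,0],
    [30,0,0,0,0,0,0],
    [30,0,0,0,0,0,0],
    [30,0,0,0,0,0,0],
  ],
)

```text
clock: 22.32
tool_pos: [0.4535, 0.0105, 0.1747]
eef_rot: [0.381, 0.925, -0.002, -0.0]
contact_force: [-2.6, -2.7, 5.6]
opening: 0.5
finger_force: 25.0
```

Run:
```python
from h import *
s=status.get_state();print(s["clock"],s["opening"],s["tool_pos"],yaw(s))
cams.snapshot("wrist");rs=finder.regions_of("wrist","gun");print(len(rs))
if rs:
    m=rs[0]["mask"];q,f=fitgun("wrist",m,[.45,.085,np.radians(45)],s)
    a=q[2];d=np.array([np.cos(a),np.sin(a)]);l=np.array([-d[1],d[0]]);v=np.array([.588,.226])-q[:2]-.115*d;print(q,np.degrees(a),f,v@d,v@l,m.sum())
```

```text
22.325 0.49972249030061494 [0.45350968 0.01053551 0.17472913] (np.float64(135.26636964603463), array([-0.0021, -0.0034, -1.    ]))
1
[0.45085805 0.08621268 0.79086065] 45.312977436309254 0.8278903403536835 0.08082586110788817 0.0008008871626728778 39169
```

Held for 1.5 s while aimed (1 mm sideways). Release and rise.

>>> play_rows(
  rows=[
    [55,0,0,0,0,0,0],
    [65,0,0,0,0,0,0],
    [80,0,0,0,0,0,0],
    [100,0,0,0,0,0,0],
    [100,0,0,-0.02,0,0,0],
    [100,0,0,-0.055,0,0,0],
    [100,0,0,-0.06,0,0,0],
    [100,0,0,-0.06,0,0,0],
  ],
)

```text
clock: 23.42
tool_pos: [0.4544, 0.0116, 0.3639]
eef_rot: [0.38, 0.925, -0.001, -0.0]
contact_force: [0.8, -1.0, -0.4]
opening: 0.999
finger_force: 0.0
```

>>> play_rows(
  rows=[
    [100,0,0,0,0,0,0],
    [100,0,0,0,0,0,0],
  ],
)

```text
clock: 23.68
tool_pos: [0.4545, 0.0112, 0.3619]
eef_rot: [0.381, 0.925, -0.001, 0.001]
contact_force: [-0.5, -0.1, -0.4]
opening: 1.001
finger_force: 0.0
```

Run:
```python
from h import *
s=status.get_state();print(s["clock"],s["opening"],s["tool_pos"],yaw(s))
im=cams.snapshot("wrist");save("w7.png",im);rs=finder.regions_of("wrist","gun");print(len(rs))
m=rs[0]["mask"];q,f=fitgun("wrist",m,[.45,.085,np.radians(45)],s)
a=q[2];d=np.array([np.cos(a),np.sin(a)]);l=np.array([-d[1],d[0]]);v=np.array([.588,.226])-q[:2]-.115*d;print(q,np.degrees(a),f,v@d,v@l)
```

```text
23.675 1.000910927338875 [0.45454874 0.01118161 0.36189421] (np.float64(135.23585517592392), array([ 1.0e-04, -3.1e-03, -1.0e+00]))
1
[0.45006873 0.08523112 0.78193247] 44.80143038806566 0.9014039902881875 0.08206262925807205 0.0026894718572905785
```

>>> play_rows(
  rows=[
    [100,0.036,0.034,0,0,0,0],
    [100,0.037,0.034,0,0,0,0],
    [100,0.037,0.034,0,0,0,0],
    [100,0.037,0.034,0,0,0,0],
    [100,0.037,0.034,0,0,0,0],
    [100,0.037,0.034,0,0,0,0],
    [100,0.035,0.0335,0,0,0,0],
    [100,0,0,0,0,0,0],
  ],
)

```text
clock: 24.78
tool_pos: [0.4384, 0.3647, 0.3602]
eef_rot: [0.378, 0.926, -0.0, -0.001]
contact_force: [-0.8, -0.3, -0.1]
opening: 1.001
finger_force: 0.0
```

Run:
```python
from h import *
s=status.get_state();im=cams.snapshot("wrist");save("w8.png",im);tp=cams.snapshot("top");sd=cams.snapshot("side")
print(s["clock"],s["tool_pos"],yaw(s),s["q"].round(2),abs(s["qd"]).max())
def blob(n,im,X,h,s=None):
    x,y=proj(n,X,s).round().astype(int);g=im[y-h:y+h,x-h:x+h].max(2)<55
    k,l,st,ce=cv2.connectedComponentsWithStats(g.astype(np.uint8));i=1+np.argmax(st[1:,4]);return ce[i]+[x-h,y-h],st[i]
X=[.44,.36,.084];rs=[]
for n,i,h,ss in(("wrist",im,24,s),("top",tp,9,None),("side",sd,9,None)):
    k,st=blob(n,i,X,h,ss);print(n,k,proj(n,X,ss),st);rs.append(ray(n,k,ss))
for c in([0,1],[0,2],[1,2],[0,1,2]):print(c,tri([rs[j] for j in c]).round(4))
```

```text
24.775 [0.43837283 0.36474595 0.36018293] (np.float64(135.61905626341343), array([-1.5e-03,  2.0e-04, -1.0e+00])) [-0.36  0.76 -0.73  1.76  0.64  0.87 -0.59] 0.06480714967698505
wrist [255.28571429 194.16409266] [256.72827425 191.47273548] [ 11  12  23  30 518]
top [135.70833333 224.25      ] [132.80940077 226.76568907] [ 5  0 13 14 24]
side [287.36111111 311.75925926] [287.3794429  311.31102831] [  5   3  10  14 108]
[0, 1] [0.4459 0.3554 0.0749]
[0, 2] [0.4409 0.3568 0.0786]
[1, 2] [0.4441 0.356  0.0771]
[0, 1, 2] [0.4436 0.3558 0.0767]
```

View pics/w8.png

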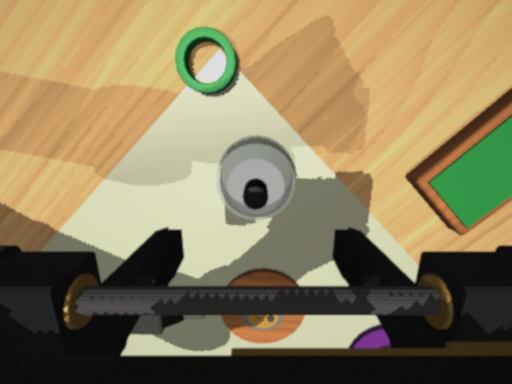

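The knob is at (255,194), with the bell upright below the gripper. I descend on it.

>>> play_rows(
  rows=[
    [100,-0.004,-0.002,0.01,0,0,0],
    [100,0,0,0.045,0,0,0],
    [100,0,0,0.045,0,0,0],
    [100,0,0,0.018,0,0,0],
    [100,0,0,0.005,0,0,0],
    [80,0,0,0,0,0,0],
  ],
  grip_force=30,
)

```text
clock: 25.68
tool_pos: [0.4422, 0.3563, 0.2394]
eef_rot: [0.381, 0.925, -0.0, 0.001]
contact_force: [-0.8, -0.0, 0.1]
opening: 0.907
finger_force: 0.0
```

>>> play_rows(
  rows=[
    [70,0.0025,0.0005,0.002,0,0,0],
    [50,0,0,0,0,0,0],
    [0,0,0,0,0,0,0],
    [0,0,0,0,0,0,0],
    [0,0,0,0,0,0,0],
    [0,0,0,0,0,0,0],
  ],
)

```text
clock: 26.42
tool_pos: [0.4405, 0.3583, 0.2366]
eef_rot: [0.381, 0.925, -0.001, 0.001]
contact_force: [0.1, 0.8, -0.3]
opening: 0.259
finger_force: 30.0
```

>>> play_rows(
  rows=[
    [0,0,0,0,0,0,0],
    [0,0,0,0,0,0,0],
    [0,0,0,0,0,0,0],
  ],
)

```text
clock: 26.8
tool_pos: [0.4405, 0.3583, 0.2366]
eef_rot: [0.381, 0.925, -0.001, 0.001]
contact_force: [2.3, 0.5, -0.8]
opening: 0.266
finger_force: 30.0
```

>>> play_rows(
  rows=[
    [0,0,0,-0.02,0,0,0],
    [0,0,0,-0.045,0,0,0],
    [0,0,0,-0.045,0,0,0],
    [0,-0.025,0.001,0,0,0,0],
    [0,-0.05,0.002,0,0,0,0],
    [0,-0.05,0.002,0,0,0,0],
    [0,-0.05,0.0025,0,0,0,0],
    [0,-0.0235,0.0015,0,0,0,0],
  ],
)

```text
clock: 27.8
tool_pos: [0.5897, 0.2216, 0.3478]
eef_rot: [0.383, 0.924, -0.002, 0.002]
contact_force: [0.0, 0.6, -2.3]
opening: 0.263
finger_force: 30.0
```

>>> play_rows(
  rows=[
    [0,0,0,0,0,0,0],
    [0,0,0,0,0,0,0],
    [0,0,0,0,0,0,0],
  ],
)

```text
clock: 28.18
tool_pos: [0.5863, 0.2269, 0.3476]
eef_rot: [0.379, 0.925, -0.0, 0.0]
contact_force: [0.6, 0.6, -2.0]
opening: 0.262
finger_force: 30.0
```

Run:
```python
from h import *
s=status.get_state();im=cams.snapshot("wrist");save("w9.png",im);print(s["clock"],s["tool_pos"],yaw(s),s["opening"])
print(proj("wrist",[.588,.226,.01],s))
```

```text
28.175 [0.58630685 0.22687305 0.34759407] (np.float64(135.46058259153148), array([ 5.0e-04, -1.2e-03, -1.0e+00])) 0.2621452999792743
[259.17808227 173.21444235]
```

View pics/w9.png

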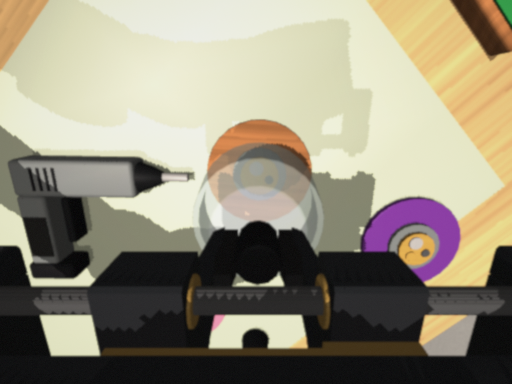

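The bell hangs over the base, with the movement at about (259,178) seen through the glass and the nozzle at (193,177) clear of the rim. I lower it slowly.

>>> play_rows(
  rows=[
    [0,-0.002,0,0.02,0,0,0],
    [0,0,0,0.03,0,0,0],
    [0,0,0,0.025,0,0,0],
    [0,0,0,0.012,0,0,0],
    [0,0,0,0.005,0,0,0],
    [0,0,0,0.003,0,0,0],
    [0,0,0,0,0,0,0],
  ],
)

```text
clock: 29.1
tool_pos: [0.5894, 0.2237, 0.2526]
eef_rot: [0.381, 0.925, -0.0, 0.001]
contact_force: [-0.1, 0.4, -2.1]
opening: 0.264
finger_force: 30.0
```

>>> play_rows(
  rows=[
    [0,0,0,0.002,0,0,0],
    [0,0,0,0.0015,0,0,0],
    [0,0,0,0.001,0,0,0],
    [0,0,0,0.0005,0,0,0],
    [0,0,0,0,0,0,0],
  ],
)

```text
clock: 29.72
tool_pos: [0.5892, 0.2235, 0.247]
eef_rot: [0.381, 0.925, -0.001, 0.001]
contact_force: [-0.4, -0.0, -3.0]
opening: 0.266
finger_force: 30.0
```

>>> play_rows(
  rows=[
    [0,0,0,0.0005,0,0,0],
    [0,0,0,0.0005,0,0,0],
    [0,0,0,0,0,0,0],
  ],
)

```text
clock: 30.1
tool_pos: [0.5893, 0.2236, 0.2466]
eef_rot: [0.381, 0.925, -0.001, 0.001]
contact_force: [-0.7, -0.2, 3.0]
opening: 0.264
finger_force: 30.0
```

Contact made (about 5 N). I release, rise and check.

>>> play_rows(
  rows=[
    [35,0,0,0,0,0,0],
    [50,0,0,0,0,0,0],
    [70,0,0,0,0,0,0],
    [100,0,0,0,0,0,0],
    [100,0,0,-0.02,0,0,0],
    [100,0,0,-0.05,0,0,0],
    [100,0,0,-0.055,0,0,0],
    [100,0,0,0,0,0,0],
  ],
)

```text
clock: 31.1
tool_pos: [0.5899, 0.2254, 0.3773]
eef_rot: [0.381, 0.925, 0.004, 0.004]
contact_force: [0.6, 1.0, -0.4]
opening: 1.002
finger_force: 0.0
```

>>> play_rows(
  rows=[
    [100,0.05,0,-0.01,0,0,0],
    [100,0,0,0,0,0,0],
    [100,0,0,0,0,0,0],
  ],
)

```text
clock: 31.48
tool_pos: [0.5535, 0.2587, 0.3809]
eef_rot: [0.38, 0.925, -0.001, 0.001]
contact_force: [0.9, 0.2, -0.1]
opening: 1.001
finger_force: 0.0
```

Run:
```python
from h import *
s=status.get_state();im=cams.snapshot("wrist");save("w10.png",im);sd=cams.snapshot("side");save("side10.png",sd)
print(s["clock"],s["tool_pos"],yaw(s),s["opening"])
X=[.589,.225,.094];rs=[]
for n,i,h,ss in(("wrist",im,26,s),("side",sd,9,None)):
    x,y=proj(n,X,ss).round().astype(int);g=i[max(y-h,0):y+h,x-h:x+h].max(2)<50
    k,l,st,ce=cv2.connectedComponentsWithStats(g.astype(np.uint8));j=1+np.argmax(st[1:,4]);c=ce[j]+[x-h,max(y-h,0)];print(n,c,(x,y),st[j]);rs.append(ray(n,c,ss))
print("knob",tri(rs).round(4))
r2=finder.regions_of("wrist","gun") if False else None
cams.snapshot("wrist")
m=[d for d in finder.regions_of("wrist","gun")];print([(d["score"],d["mask"].sum()) for d in m])
q,f=fitgun("wrist",m[0]["mask"],[.45,.085,np.radians(45)],s)
a=q[2];d=np.array([np.cos(a),np.sin(a)]);l=np.array([-d[1],d[0]]);v=np.array([.588,.226])-q[:2]-.115*d;print(q,np.degrees(a),f,v@d,v@l)
R,t=TW("side")
for l in("tape","loupe","pot"):print(l,[(round(d["score"],2),(R@np.array(d["at"])+t).round(3).tolist()) for d in finder.spot_in("side",l)[:1]])
```

```text
31.475 [0.55354236 0.25873801 0.38093715] (np.float64(135.2935938973912), array([ 0.0012, -0.0032, -1.    ])) 1.0011360190181344
wrist [258.19803922 229.29411765] (np.int64(260), np.int64(227)) [ 14  14  21  29 510]
side [232.52631579 256.83157895] (np.int64(232), np.int64(256)) [ 6  4  8 13 95]
knob [0.5897 0.2211 0.0886]
[(0.8, np.int64(6369))]
[0.45194174 0.08561918 0.80352037] 46.03832612238092 0.684450005687635 0.08049523853493812 -0.0004861838812433065
tape [(0.62, [0.311, 0.417, 0.025])]
loupe [(0.53, [0.759, 0.055, 0.023])]
pot [(0.67, [0.32, -0.344, 0.063])]
```

```bash
python3 -c "
from h import *
print(r.finish_job())"
```

```text
the job is handed in; nothing more can be done
None
```

The job is handed in at about 32 s of the 72 s allowed (no verdict came back): the trigger was held fully in for about 1.5 s with the duster aimed, the duster still lies aimed about 80 mm from the movement, the bell is back on the base within about 5 mm of centre by my measurement, and the tape, loupe and pot are where they were.

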